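# Pack the sealed containers on the service tray

### The job

Pack the cold-room service tray with the closed containers only: stand the lidded square tub, the lidded wide jar and the lidded narrow jar each upright on the tray inside the collar that matches its shape and size. After the tub stands in its collar, set the little lidded cup upright in the middle of the tub's lid. Never tip a container over, and leave the open tub and the open jar, which have no lids, where they stand.

Things in the scene. Friction and masses are not known exactly. Their poses are not given: they have to be found in the camera images.
- tub: Closed square food tub, white with a flat grey lid: 60 x 60 mm, 50 mm high to the top of the lid (the lid's rim shows 1 mm and its two clips, on the +y and -y sides, 2 mm beyond the walls; the solid faces are flat). About 0.2 kg; origin at the centre of its underside, z up, x and y square to its sides.
- wide_jar: Closed wide round jar, white, flat grey screw lid: 66 mm diameter, 62 mm high, about 0.22 kg; origin at the centre of its underside, z up.
- narrow_jar: Closed narrow round jar, white, grey lid: 36 mm diameter, 66 mm high, about 0.12 kg; origin at the centre of its underside, z up.
- cup: Closed little round portion cup, the lowest of the containers, white, grey lid: 50 mm diameter, 40 mm high, about 0.08 kg; origin at the centre of its underside, z up. Goes on the tub's lid.
- open_tub: Look-alike, leave alone: empty white square tub without lid, 60 x 60 mm, 50 mm high, inside visible from above; origin at the centre of its underside, z up.
- open_jar: Look-alike, leave alone: empty white wide round jar without lid, 66 mm diameter, 62 mm high, inside visible from above; origin at the centre of its underside, z up.
- tray: Fixed white service tray, 150 mm (its x) by 360 mm (its y), floor 4 mm thick, rim 12 mm high above the table. Origin at the centre of its underside, on the table. The three collars are fixed on its floor in a row along its y, 112 mm apart, in changing order.
- square_collar: Black square frame fixed on the tray floor, place of the tub: inside 82 x 82 mm, outside 90 x 90 mm, 8 mm high, open inside down to the tray floor. Origin at its centre at the level of the tray floor; x and y square to its sides and to the tray.
- wide_collar: Black wide ring fixed on the tray floor, place of the wide jar: inside diameter 86 mm, outside 94 mm, 8 mm high. Origin at its centre at the level of the tray floor.
- narrow_collar: Black narrow ring fixed on the tray floor, place of the narrow jar: inside diameter 54 mm, outside 62 mm, 8 mm high. Origin at its centre at the level of the tray floor.

How it is judged:
On the way, in this order (a step that is already met when the one before it is completed fails the run):
1. the tub stands in the square collar (horizontal distance between tub and square_collar below 0.017 m and z of tub in the frame of square_collar below 0.004 m and angle between tub's own z axis and vertical below 0.1 rad), for 0.2 s.
2. then the cup stands on the lid of the tub in its collar (all of step 1 and horizontal distance between cup and tub below 0.015 m and z of cup in the frame of tub between 0.046 and 0.055 m and angle between cup's own z axis and vertical below 0.1 rad), for 0.2 s.
At the end, for the whole second after the job is handed in: Tub, wide jar and narrow jar each stand upright (within 0.1 rad) on the tray floor inside the matching collar (centre within 17 mm of the collar's, underside within 4 mm of the floor); the cup stands upright on the tub's lid, within 15 mm of the tub's centre; all at rest and released (all of step 2 and horizontal distance between wide_jar and wide_collar below 0.017 m and z of wide_jar in the frame of wide_collar below 0.004 m and angle between each of wide_jar, narrow_jar's own z axis and vertical below 0.1 rad and horizontal distance between narrow_jar and narrow_collar below 0.017 m and z of narrow_jar in the frame of narrow_collar below 0.004 m and linear speed of each of tub, wide_jar, narrow_jar, cup below 0.02 m/s); the robot touches nothing.
It fails at once if a container is tipped over (angle between any of tub, wide_jar, narrow_jar, cup's own z axis and vertical above 0.7 rad).
It fails at once if an open look-alike is moved (more than 20 mm) (distance of any of open_tub, open_jar from where it was at the start of the episode above 0.02 m).
It also fails if it takes over 96 s, if anything falls off the work surface, if the arm or the gripper's body presses on something with over 40 N, if the wrist force passes 120 N, or if a joint passes its speed limit or range.

### The arm

A 6-joint arm with a two-finger parallel gripper is mounted at the origin on the work surface. World frame = base frame: x ahead of the robot, y to its left, z up, the work surface at z = 0. Lengths are in m, angles in rad, forces in N, time in s.
With the tool pointing down it reaches from about 0.4 to 0.825 m from the base axis. Payload 7 kg.
Tool frame: the origin (TCP) lies midway between the tips of the shut fingers; the grasp point (between the pads) lies 19 mm behind it; z points along the fingers, x is the direction in which the jaws open and shut, and the axes are right-handed (so a half turn about z gives the same grasp; the last joint's range is limited). The gripper opens to 88 mm and grips with 3 to 60 N. Pads are 19 mm wide; open, the fingers measure 130 mm over their backs; the gripper's body (78 mm by 193 mm) begins 47 mm behind the grasp point.
Start: joints at [-0.823, 0.359, 0.012, 0, -1.224, -0.288], TCP at [0.3, -0.605, 0.227] pointing down, gripper open.
Joint ranges: [-3.07, 3.07], [-1.43, 2.12], [-1.02, 1.25], [-3.03, 1.67], [-3.05, -0], [-3.03, 3.03]. Speed limits (rad/s): [2.39, 2.39, 3.01, 3.14, 3.14, 3.14].

### API

Orientations are given as [roll, pitch, yaw] about the fixed x, y, z axes, in that order (R = Rz(yaw) Ry(pitch) Rx(roll)).
In Python, from station import arm, grab_frame, camera_params gives the robot as it stands.
- The arm moves only by the shell command python3 -m handwheel 'ROWS' [FORCE]. ROWS is JSON, a list that holds one entry, the list of rows, each a list of 5 numbers: the finger opening in m, from 0 to 0.0876, then the shift along the tool's x, y, z in m, then the turn about the tool's z in degrees. A call has 1 to 20 rows; each row is the pose to reach, as a shift and turn from the pose measured when the call began, along the tool's axes at that moment; what a row does not reach only later rows make up. A row lasts 1/12 s, in which the tool goes at most 41.7 mm and 7.16 degrees, less where a joint would pass 70% of its speed; a pose out of reach is approached as far as the arm can. A call with a gripper value outside its range is refused whole. The fingers move at their own pace and stop on an object; FORCE is the grip in N (left out, the last holds). Time passes only in rows, so rows that repeat a pose let the fingers close. It gives the time, the measured TCP pose, the force and the opening at its end, in the units of the state.
- arm.get_state(): the state, without advancing time (a new reading comes with each control period).
- grab_frame(name): name is "side" or "top" or "wrist"; returns the picture (400x640x3 uint8, blue, green, red); there is no depth.
- camera_params(name): a dict with "intrinsics" (3x3 intrinsics, pixels), "k1" (the pictures are not rectified: a ray, as slopes to the right and down, at radius r is drawn at 1 + k1 r^2 times it, then the intrinsics apply), "R" (3x3) and "t" (3): a world point X has camera coordinates R X + t; the wrist camera has in their place "tool_from_camera" (4x4, takes a point from camera to tool coordinates, whose origin is the TCP and whose axes are the tool frame's). Camera axes: x right, y down, z forward; pixel columns grow to the right and rows downward; lengths in m; the calibration is good to about 2 mm. A picture is of the moment at which its call begins: read the wrist's pose just before it. camera_params takes no time and is no camera call.
- arm.job_done(): hands the job in, once; it reports no verdict.
The state is a dict: "t": time; "q": joint angles; "qd": joint speeds; "joint_efforts": joint torques, N m; "eef_pos": TCP position; "ee_rot": TCP orientation; "force": force on the tool from outside, world axes, zero at the start; "moment": the same for the moment, N m; "width": finger opening in m.
Only numpy, scipy, OpenCV 4.12 (cv2) and the standard library are available. Lean on these libraries where they do the work, as an engineer would, in place of code of your own. Each camera call takes 0.05 s, during which the arm holds its last target.

## Working session

There is one attempt and no reset: what is moved stays moved. The work goes in short steps, Python scripts to look and compute and a shell command to move; the robot and the scene stay as the last step left them, time stands still between calls to the robot, and variables do not carry over. Pictures are saved under pics/ and viewed, and the job is handed in when it is done.

```bash
ls; mkdir -p pics
python3 - <<'E'
from station import arm, grab_frame, camera_params
import cv2
for n in ("top","side"):
    cv2.imwrite(f"pics/{n}0.png",grab_frame(n))
s=arm.get_state();print(s)
for n in ("top","side","wrist"):print(camera_params(n))
E
```

```text
pics
{'t': 0.1, 'q': array([-8.22897437e-01,  3.59326319e-01,  1.11218288e-02, -3.15338105e-04,
       -1.22405181e+00, -2.88123916e-01]), 'qd': array([-0.00095278, -0.00215903,  0.00294686,  0.00126519,  0.00059314,
        0.00147718]), 'joint_efforts': array([-1.85741577e-03, -5.84166133e+01,  2.93753117e+01,  7.01543212e+00,
        1.02410957e-02, -5.09708525e-05]), 'eef_pos': array([ 0.29932734, -0.60451497,  0.22569551]), 'ee_rot': array([-3.14146199e+00, -1.48403445e-03,  2.03046382e+00]), 'force': array([-0.077321  , -0.47463853, -0.00297642]), 'moment': array([-0.00467692,  0.01566066, -0.01368187]), 'width': 0.08791236852204726}
{'intrinsics': array([[409.62366146,   0.        , 321.17794818],
       [  0.        , 409.62366146, 198.42335135],
       [  0.        ,   0.        ,   1.        ]]), 'k1': 0.008711510908356503, 'R': array([[ 0.00119451, -0.99998381,  0.00556442],
       [-0.98498375, -0.00213721, -0.17263384],
       [ 0.17264294, -0.00527465, -0.98497035]]), 't': array([-0.00484243,  0.53117342,  0.83437929])}
{'intrinsics': array([[433.82710831,   0.        ,
[... 207 characters left out ...]
[-0.33064198,  0.67893206, -0.65553576],
       [ 0.29520483, -0.58534489, -0.75513275]]), 't': array([0.48973609, 0.20019561, 0.84583646])}
{'intrinsics': array([[276.57001187,   0.        , 318.57478031],
       [  0.        , 276.57001187, 199.81565732],
       [  0.        ,   0.        ,   1.        ]]), 'k1': 0.001326226117183021, 'tool_from_camera': array([[ 9.99998532e-01,  1.33938883e-03,  1.06826988e-03,
        -3.26660812e-04],
       [-1.56282493e-03,  9.68636115e-01,  2.48478641e-01,
        -6.71346838e-02],
       [-7.01955271e-04, -2.48479945e-01,  9.68636786e-01,
        -1.57227944e-01],
       [ 0.00000000e+00,  0.00000000e+00,  0.00000000e+00,
         1.00000000e+00]])}
```

View pics/top0.png

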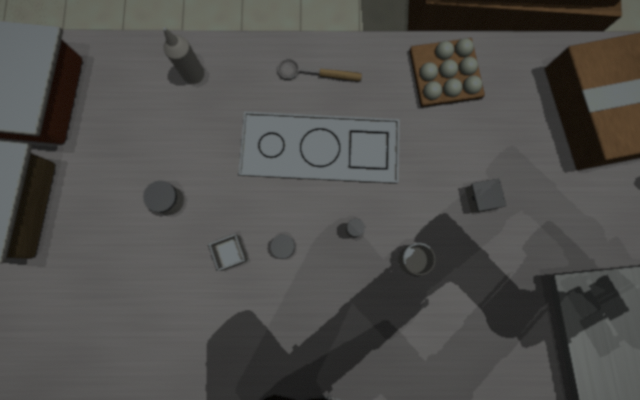

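View pics/side0.png

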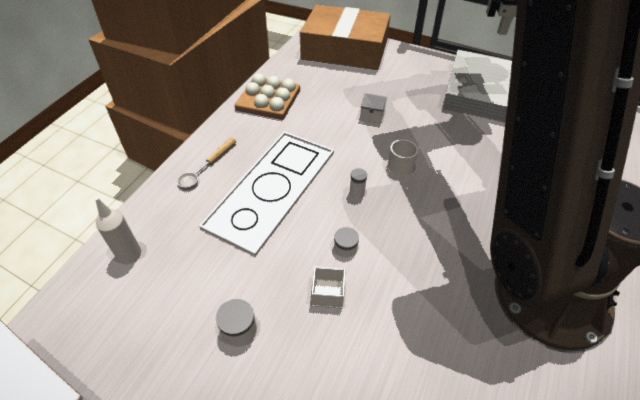

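The top view shows the tub at (486,195), wide jar (162,197), cup (282,246), narrow jar (351,229), open tub (228,252) and open jar (417,258). The collars are narrow (271,145), wide (320,147) and square (369,149).

```bash
cat > h.py <<'E'
import numpy as np, cv2
from station import arm, grab_frame, camera_params
from scipy.spatial.transform import Rotation as Ro
def cam(n):
    p=camera_params(n)
    K=p["intrinsics"];d=np.array([p["k1"],0,0,0.])
    if n=="wrist":
        s=arm.get_state();T=np.eye(4);T[:3,:3]=Ro.from_euler("xyz",s["ee_rot"]).as_matrix();T[:3,3]=s["eef_pos"]
        C=np.linalg.inv(T@p["tool_from_camera"]);R,t=C[:3,:3],C[:3,3]
    else: R,t=p["R"],p["t"]
    return K,d,R,t
def proj(c,X):
    K,d,R,t=c
    return cv2.projectPoints(np.atleast_2d(np.array(X,float)),cv2.Rodrigues(R)[0],t,K,d)[0][:,0]
def back(c,uv,z):
    K,d,R,t=c
    xy=cv2.undistortPoints(np.array(uv,float).reshape(-1,1,2),K,d)[:,0]
    rays=np.c_[xy,np.ones(len(xy))]@R; o=-R.T@t
    return o+rays*((z-o[2])/rays[:,2])[:,None]
def circ(x,y,r,z,n=60):
    a=np.linspace(0,2*np.pi,n);return np.c_[x+r*np.cos(a),y+r*np.sin(a),0*a+z]
def sq(x,y,h,z,a):
    c=np.array([[1,1],[-1,1],[-1,-1],[1,-1],[1,1]])*h
    return np.c_[c@np.array([[np.cos(a),np.sin(a)],[-np.sin(a),np.cos(a)]])+[x,y],np.full(5,z)]
def over(img,c,curves,box,f,name):
    x0,y0,x1,y1=box
    o=cv2.resize(img[y0:y1,x0:x1],None,fx=f,fy=f,interpolation=cv2.INTER_CUBIC)
    o=cv2.convertScaleAbs(o,alpha=1.5 if img.mean()<110 else 1)
    for X in curves:
        p=((proj(c,X)-[x0,y0]+.5)*f-.5).astype(int)
        cv2.polylines(o,[p],False,(0,255,0),1)
    cv2.imwrite(name,o)
E
cat > a.py <<'E'
from h import *
ct=cam("top");cs=cam("side")
g={"tub":((486,195),(373,103),.05),"wide":((162,195),(236,316),.062),"narrow":((354,228),(359,175),.066),"cup":((282,245),(346,237),.04),
"otub":((228,252),(329,275),.04),"ojar":((418,258),(403,150),.062),"sq":((369,149.5),(296,158),.01),"wd":((320,147),(271,187),.01),"nr":((271.5,145),(245,218),.01)}
for k,(a,b,z) in g.items(): print(k,back(ct,a,z)[0].round(4),back(cs,b,z)[0].round(4))
E
python3 a.py
python3 - <<'E'
import cv2
t=cv2.imread("pics/top0.png")
o=cv2.convertScaleAbs(cv2.resize(t[100:290,140:340],None,fx=4,fy=3.15*4/3.15,interpolation=2),alpha=2)
cv2.imwrite("pics/c1.png",o[:600]);cv2.imwrite("pics/c1b.png",cv2.convertScaleAbs(cv2.resize(t[160:300,320:520],None,fx=4,fy=4,interpolation=2),alpha=2.5))
E
```

```text
tub [ 0.5387 -0.3575  0.05  ] [ 0.5376 -0.3547  0.05  ]
wide [0.535  0.3314 0.062 ] [0.5299 0.3372 0.062 ]
narrow [ 0.4655 -0.072   0.066 ] [ 0.4647 -0.0719  0.066 ]
cup [0.4318 0.079  0.04  ] [0.4293 0.08   0.04  ]
otub [0.4169 0.1927 0.04  ] [0.4229 0.1771 0.04  ]
ojar [ 0.4043 -0.2034  0.062 ] [ 0.4023 -0.1987  0.062 ]
sq [ 0.6514 -0.1134  0.01  ] [ 0.6464 -0.1086  0.01  ]
wd [ 0.6571 -0.0013  0.01  ] [0.654  0.0045 0.01  ]
nr [0.6615 0.1097 0.01  ] [0.6598 0.1112 0.01  ]
```

```bash
cat > ov.py <<'E'
from h import *
ct=cam("top");cs=cam("side")
P=eval(open("P.txt").read())
cv=[]
x,y,a=P["tub"];cv+=[sq(x,y,.03,.05,a),sq(x,y,.03,0,a)]
for k,r,h in (("wide",.033,.062),("narrow",.018,.066),("cup",.025,.04),("ojar",.033,.062)):
    x,y=P[k][:2];cv+=[circ(x,y,r,h),circ(x,y,r,0)]
x,y,a=P["sq"];cv+=[sq(x,y,.045,.012,a)]
x,y=P["wd"];cv+=[circ(x,y,.047,.012)]
x,y=P["nr"];cv+=[circ(x,y,.031,.012)]
import sys
t=cv2.imread("pics/top0.png");s=cv2.imread("pics/side0.png")
n=sys.argv[1]
over(t,ct,cv,(140,100,340,250),4,f"pics/ovA{n}.png")
over(t,ct,cv,(320,120,520,270),4,f"pics/ovB{n}.png")
over(s,cs,cv,(190,80,440,360),2,f"pics/ovC{n}.png")
E
cat > P.txt <<'E'
{"tub":(.5385,-.356,.1),"wide":(.533,.334),"narrow":(.465,-.072),"cup":(.431,.079),"ojar":(.404,-.202),"sq":(.650,-.1125,-.02),"wd":(.656,0),"nr":(.661,.111)}
E
python3 ov.py 1
```

```text
(no output)
```

View pics/ovA1.png

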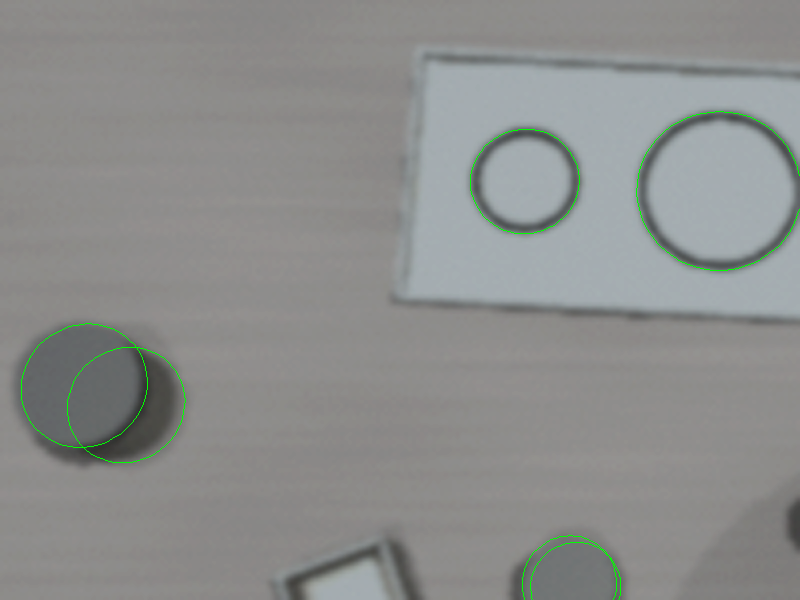

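View pics/ovB1.png

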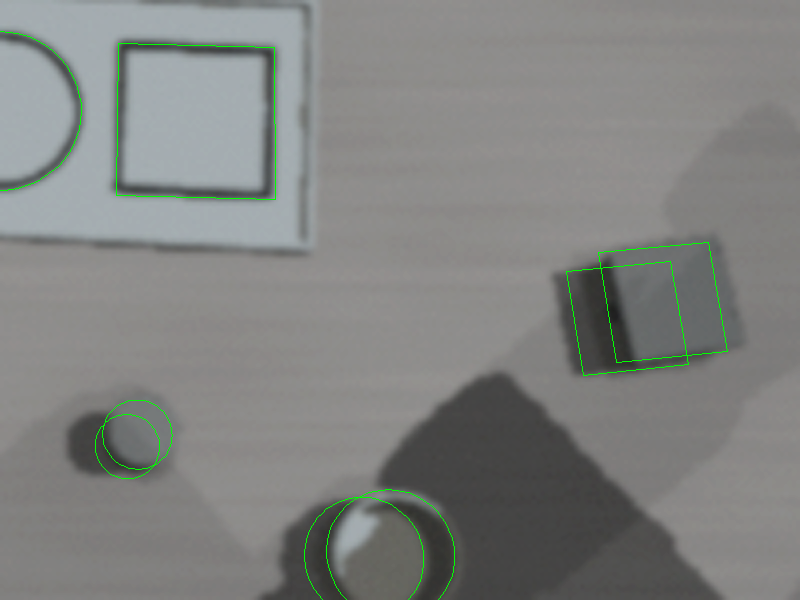

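View pics/ovC1.png

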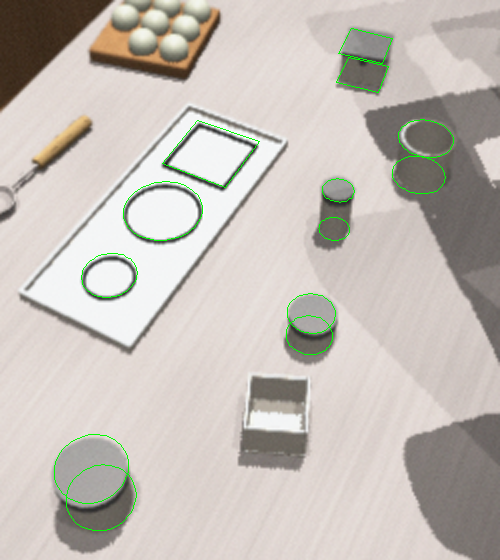

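```bash
cat > go.py <<'E'
import sys
from h import *
x,y,z,yaw=map(float,sys.argv[1:5])
s=arm.get_state();R=Ro.from_euler("xyz",s["ee_rot"]).as_matrix();cy=s["ee_rot"][2]
d=R.T@(np.array([x,y,z])-s["eef_pos"])
t=-np.degrees((yaw-cy+np.pi)%(2*np.pi)-np.pi)
print("t",round(s["t"],2),"pos",s["eef_pos"].round(4),"rot",s["ee_rot"].round(3),"q",s["q"].round(2),"w",round(s["width"],4),"F",s["force"].round(1))
print("shift",d.round(4),"turn",round(t,2),"or",round(t-np.sign(t)*180,2))
E
python3 go.py .5385 -.356 .227 3.31; python3 go.py .5385 -.356 .14 3.31
```

```text
t 0.1 pos [ 0.2993 -0.6045  0.2257] rot [-3.141e+00 -1.000e-03  2.030e+00] q [-0.82  0.36  0.01 -0.   -1.22 -0.29] w 0.0879 F [-0.1 -0.5 -0. ]
shift [ 0.1166  0.3246 -0.0012] turn -73.31 or 106.69
t 0.1 pos [ 0.2993 -0.6045  0.2257] rot [-3.141e+00 -1.000e-03  2.030e+00] q [-0.82  0.36  0.01 -0.   -1.22 -0.29] w 0.0879 F [-0.1 -0.5 -0. ]
shift [0.1165 0.3246 0.0858] turn -73.31 or 106.69
```

```bash
python3 -m handwheel '[[[0.0876,0.117,0.325,0,-73],[0.0876,0.117,0.325,0,-73],[0.0876,0.117,0.325,0,-73],[0.0876,0.117,0.325,0,-73],[0.0876,0.117,0.325,0,-73],[0.0876,0.117,0.325,0,-73],[0.0876,0.117,0.325,0,-73],[0.0876,0.117,0.325,0.04,-73],[0.0876,0.117,0.325,0.06,-73],[0.0876,0.117,0.325,0.06,-73],[0.0876,0.117,0.325,0.06,-73],[0.0876,0.117,0.325,0.06,-73],[0.0876,0.117,0.325,0.06,-73],[0.0876,0.117,0.325,0.06,-73]]]' 15
cat > w.py <<'E'
import sys
from h import *
# name, curves given as python expr
c=cam("wrist");im=grab_frame("wrist")
cv=eval(sys.argv[2]) if len(sys.argv)>2 else []
over(im,c,cv,(0,0,640,400),1.25,sys.argv[1])
np.savez(sys.argv[1]+".npz",K=c[0],d=c[1],R=c[2],t=c[3],im=im)
E
python3 w.py pics/w1.png "[sq(.5385,-.356,.03,.05,.17),sq(.5385,-.356,.03,0,.17)]"; python3 go.py .5385 -.356 .14 3.31
```

```text
t: 1.27
eef_pos: [0.5387, -0.3563, 0.1671]
ee_rot: [3.141, 0.001, -2.982]
force: [0.4, 0.5, -0.7]
width: 0.0874
t 1.32 pos [ 0.5387 -0.3563  0.1671] rot [ 3.141e+00  1.000e-03 -2.982e+00] q [-0.28  0.35 -0.14 -0.   -1.08  0.44] w 0.0878 F [-0.6  0.3 -0. ]
shift [0.0001 0.0003 0.0271] turn -0.5 or 179.5
```

View pics/w1.png

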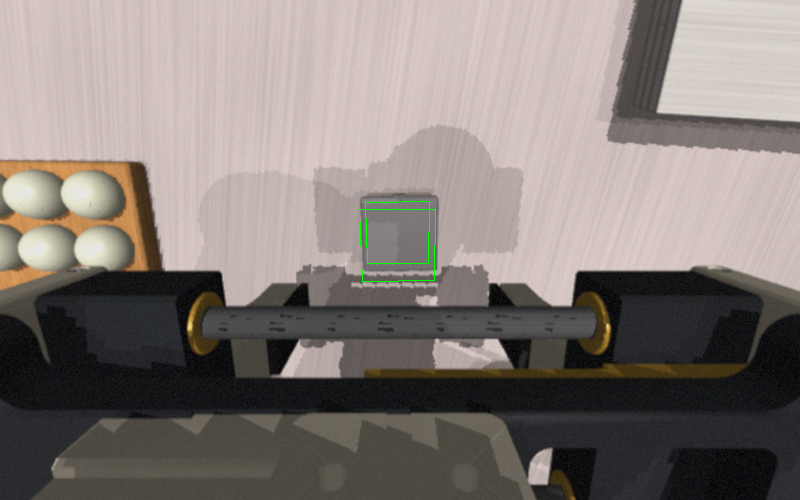

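Run:
```python
from h import *
X=(.539,-.3625,.19)
cv=[sq(*X[:2],.031,.05,X[2]),sq(*X[:2],.03,0,X[2])]
for n,f,b in (("top","pics/top0.png",(440,160,540,230)),("side","pics/side0.png",(340,80,410,130))):
    over(cv2.imread(f),cam(n),cv,b,6,f"pics/{n}t2.png")
z=np.load("pics/w1.png.npz");over(z["im"],(z["K"],z["d"],z["R"],z["t"]),cv,(250,130,400,250),4,"pics/wt2.png")
a=cv2.imread("pics/topt2.png");b=cv2.imread("pics/sidet2.png");c=cv2.imread("pics/wt2.png")
o=np.zeros((480+420,1020,3),np.uint8)
o[:420,:600]=a;o[:300,600:1020]=b;o[420:,:600]=c
cv2.imwrite("pics/t2.png",cv2.resize(o,None,fx=.66,fy=.66,interpolation=3))
```

```text
(no output)
```

View pics/t2.png

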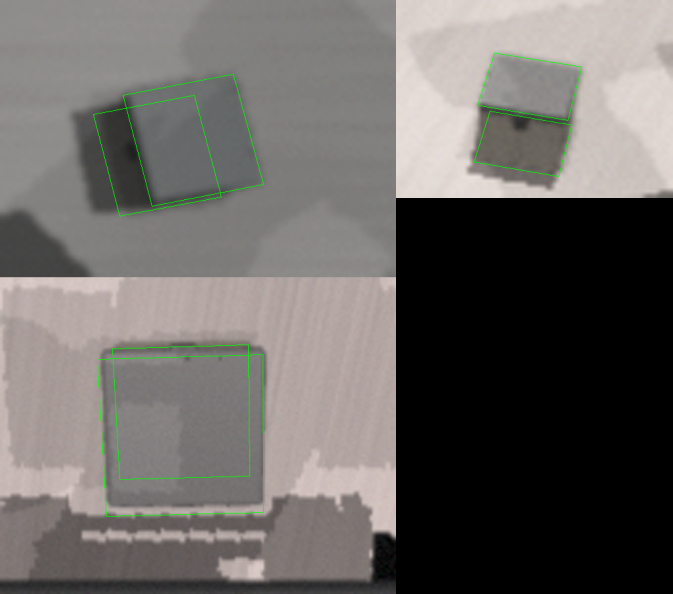

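```bash
python3 go.py .5385 -.3635 .018 -2.955
```

```text
t 1.32 pos [ 0.5387 -0.3563  0.1671] rot [ 3.141e+00  1.000e-03 -2.982e+00] q [-0.28  0.35 -0.14 -0.   -1.08  0.44] w 0.0878 F [-0.6  0.3 -0. ]
shift [ 0.0015 -0.0071  0.1491] turn -1.55 or 178.45
```

```bash
python3 -m handwheel '[[[0.0876,0.001,-0.007,0.03,-1.5],[0.0876,0.001,-0.007,0.07,-1.5],[0.0876,0.001,-0.007,0.1,-1.5],[0.0876,0.001,-0.007,0.125,-1.5],[0.0876,0.001,-0.007,0.14,-1.5],[0.0876,0.001,-0.007,0.149,-1.5],[0.0876,0.001,-0.007,0.149,-1.5],[0.07,0.001,-0.007,0.149,-1.5],[0.065,0.001,-0.007,0.149,-1.5],[0.05,0.001,-0.007,0.149,-1.5],[0.05,0.001,-0.007,0.149,-1.5],[0.05,0.001,-0.007,0.149,-1.5],[0.05,0.001,-0.007,0.149,-1.5],[0.05,0.001,-0.007,0.149,-1.5]]]' 20; python3 go.py .65 -.1125 .12 3.12
```

```text
t: 2.48
eef_pos: [0.5394, -0.3634, 0.0191]
ee_rot: [-3.141, 0.002, -2.956]
force: [-1.2, 1.1, 5.9]
width: 0.0601
t 2.48 pos [ 0.5394 -0.3634  0.0191] rot [-3.141e+00  2.000e-03 -2.956e+00] q [-0.29  0.51 -0.28 -0.   -0.79  0.48] w 0.0601 F [-1.2  1.1  5.9]
shift [-0.1553  0.2261 -0.1007] turn 11.89 or -168.11
```

```bash
python3 -m handwheel '[[[0.05,0,0,-0.03,0],[0.05,0,0,-0.07,0],[0.05,-0.02,0.03,-0.1,2],[0.05,-0.04,0.065,-0.1,4],[0.05,-0.065,0.1,-0.1,6],[0.05,-0.09,0.13,-0.1,8],[0.05,-0.11,0.16,-0.1,10],[0.05,-0.135,0.195,-0.1,12],[0.05,-0.15,0.216,-0.1,12],[0.05,-0.155,0.226,-0.1,12],[0.05,-0.155,0.226,-0.1,12],[0.05,-0.155,0.226,-0.09,12],[0.05,-0.155,0.226,-0.075,12],[0.05,-0.155,0.226,-0.065,12],[0.05,-0.155,0.226,-0.06,12],[0.05,-0.155,0.226,-0.06,12]]]' 20; python3 w.py pics/w2.png "[sq(.65,-.1125,.045,.012,-.02),sq(.65,-.1125,.041,.004,-.02)]"; python3 go.py .65 -.1125 .0235 3.12
python3 - <<'E'
from h import *
over(grab_frame("side"),cam("side"),[sq(.65,-.1125,.045,.012,-.02)],(180,80,380,230),4,"pics/s2.png")
E
```

```text
t: 3.82
eef_pos: [0.6482, -0.1137, 0.0772]
ee_rot: [-3.141, -0.001, 3.117]
force: [-0.3, 0.9, -2.9]
width: 0.0598
t 3.87 pos [ 0.649  -0.1136  0.0784] rot [-3.141  0.     3.117] q [ 0.12  0.45 -0.2   0.   -0.91 -0.15] w 0.0601 F [ 0.9  0.2 -1.7]
shift [-0.001   0.0012  0.0549] turn -0.17 or 179.83
```

View pics/w2.png

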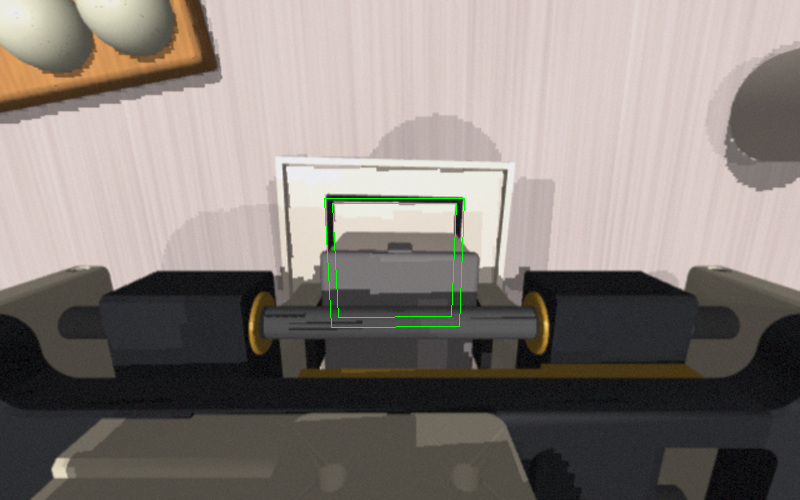

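View pics/s2.png

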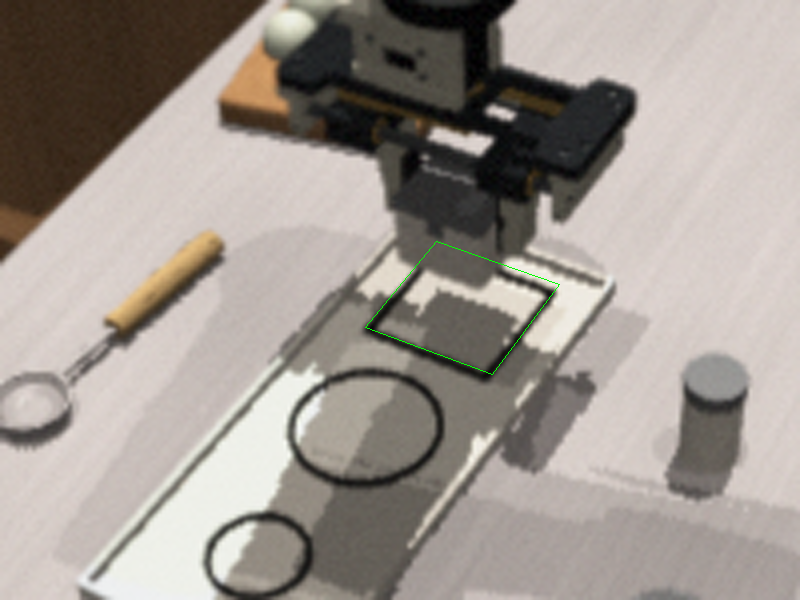

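```bash
python3 -m handwheel '[[[0.05,-0.001,0.001,0.012,0],[0.05,-0.001,0.001,0.024,0],[0.05,-0.001,0.001,0.036,0],[0.05,-0.001,0.001,0.044,0],[0.05,-0.001,0.001,0.049,0],[0.05,-0.001,0.001,0.052,0],[0.05,-0.001,0.001,0.054,0],[0.05,-0.001,0.001,0.055,0],[0.05,-0.001,0.001,0.055,0],[0.05,-0.001,0.001,0.055,0]]]' 20; python3 go.py .65 -.1125 .0235 3.12
python3 - <<'E'
from h import *
over(grab_frame("side"),cam("side"),[sq(.65,-.1125,.03,.054,-.02),sq(.65,-.1125,.03,.004,-.02)],(180,80,380,230),4,"pics/s3.png")
E
```

```text
t: 4.75
eef_pos: [0.6511, -0.1125, 0.0247]
ee_rot: [-3.141, 0.003, 3.118]
force: [1.0, 0.2, -2.0]
width: 0.0601
t 4.75 pos [ 0.6511 -0.1125  0.0247] rot [-3.141e+00  3.000e-03  3.118e+00] q [ 0.12  0.51 -0.25  0.   -0.81 -0.15] w 0.0601 F [ 1.   0.2 -2. ]
shift [ 0.0011 -0.0001  0.0012] turn -0.14 or 179.86
```

View pics/s3.png

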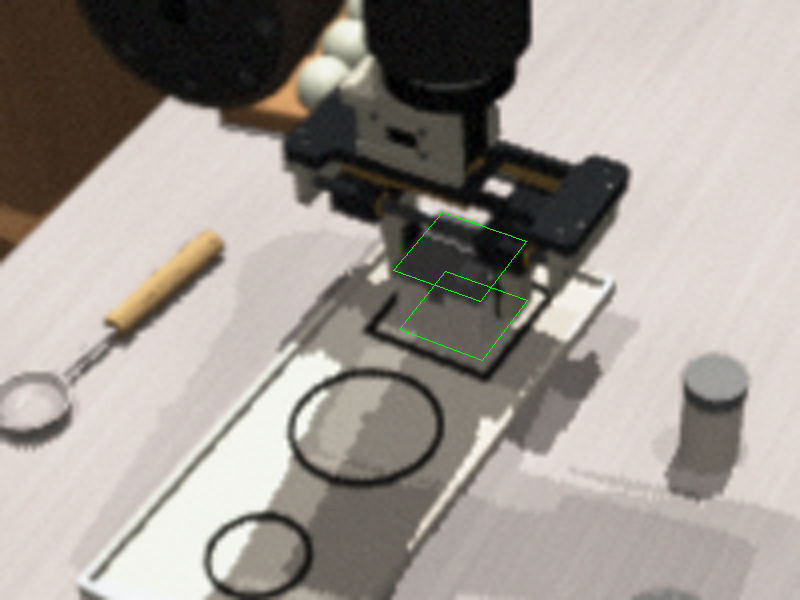

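The tub is inside its collar at about the expected height. I'll lower it 2 mm more, release and rise.

```bash
python3 -m handwheel '[[[0.05,0,0,0.001,0],[0.05,0,0,0.002,0],[0.05,0,0,0.002,0],[0.064,0,0,0.002,0],[0.075,0,0,0.002,0],[0.0876,0,0,0.002,0],[0.0876,0,0,0.002,0],[0.0876,0,0,0.002,0],[0.0876,0,0,-0.03,0],[0.0876,0,0,-0.07,0],[0.0876,0,0,-0.11,0],[0.0876,0,0,-0.15,0],[0.0876,0,0,-0.15,0],[0.0876,0,0,-0.15,0]]]' 20
python3 go.py .431 .079 .17 0
python3 w.py pics/w4.png "[sq(.65,-.1125,.031,.054,-.02),sq(.65,-.1125,.045,.012,-.02)]"
python3 - <<'E'
from h import *
over(grab_frame("side"),cam("side"),[sq(.65,-.1125,.03,.054,-.02),sq(.65,-.1125,.03,.004,-.02)],(180,80,380,230),4,"pics/s4.png")
E
```

```text
t: 5.97
eef_pos: [0.6524, -0.1124, 0.1783]
ee_rot: [3.141, 0.009, 3.118]
force: [-0.3, -1.1, -0.5]
width: 0.0873
t 5.97 pos [ 0.6524 -0.1124  0.1783] rot [3.141 0.009 3.118] q [ 0.12  0.36 -0.09  0.   -1.1  -0.15] w 0.0873 F [-0.3 -1.1 -0.5]
shift [0.226  0.186  0.0064] turn 178.63 or -1.37
```

View pics/s4.png

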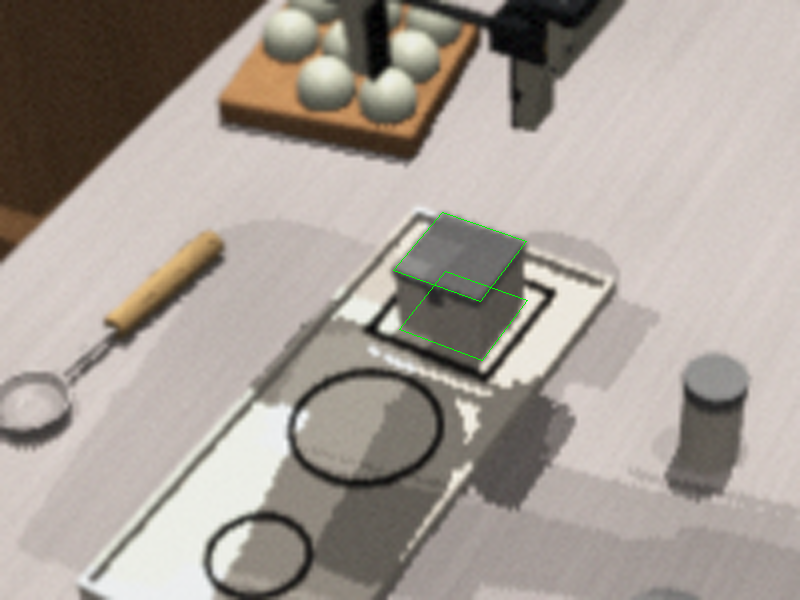

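View pics/w4.png

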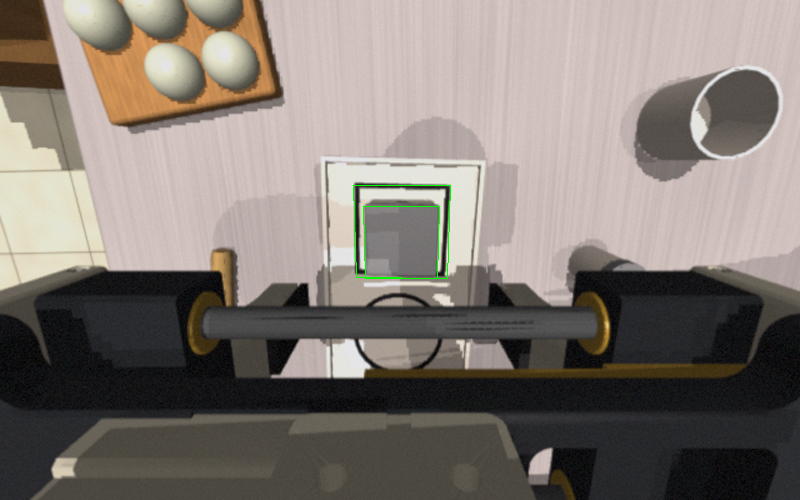

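```bash
python3 -m handwheel '[[[0.0876,0.226,0.19,0,0],[0.0876,0.226,0.19,0,0],[0.0876,0.226,0.19,0,0],[0.0876,0.226,0.19,0,0],[0.0876,0.226,0.19,0,0],[0.0876,0.226,0.19,0,0],[0.0876,0.226,0.19,0,0],[0.0876,0.226,0.19,0,0],[0.0876,0.226,0.19,0,0],[0.0876,0.226,0.19,0.02,0],[0.0876,0.226,0.19,0.02,0],[0.0876,0.226,0.19,0.02,0]]]' 15
python3 go.py .431 .079 .010 3.12
python3 w.py pics/w5.png "[circ(.431,.079,.025,.04),circ(.431,.079,.025,0)]"
```

```text
t: 7.07
eef_pos: [0.4285, 0.082, 0.1527]
ee_rot: [-3.139, -0.001, 3.116]
force: [1.0, 0.1, 0.3]
width: 0.0877
t 7.07 pos [0.4285 0.082  0.1527] rot [-3.139e+00 -1.000e-03  3.116e+00] q [ 0.65  0.03 -0.6   0.   -0.95 -0.67] w 0.0877 F [1.  0.1 0.3]
shift [-0.0027 -0.0027  0.1427] turn -0.21 or 179.79
```

View pics/w5.png

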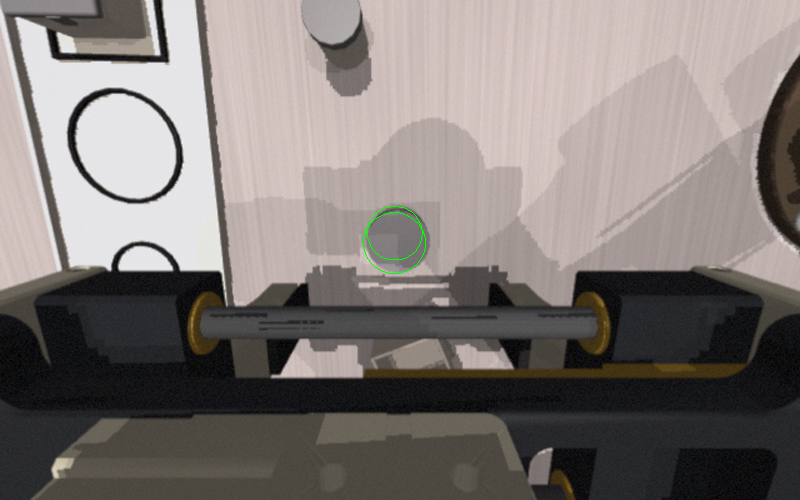

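```bash
python3 -m handwheel '[[[0.0876,-0.003,-0.003,0.03,0],[0.0876,-0.003,-0.003,0.07,0],[0.0876,-0.003,-0.003,0.1,0],[0.0876,-0.003,-0.003,0.12,0],[0.0876,-0.003,-0.003,0.135,0],[0.0876,-0.003,-0.003,0.142,0],[0.0876,-0.003,-0.003,0.142,0],[0.07,-0.003,-0.003,0.142,0],[0.055,-0.003,-0.003,0.142,0],[0.04,-0.003,-0.003,0.142,0],[0.04,-0.003,-0.003,0.142,0],[0.04,-0.003,-0.003,0.142,0],[0.04,-0.003,-0.003,0.142,0],[0.04,-0.003,-0.003,0.142,0],[0.04,-0.003,-0.003,0.142,0]]]' 12; python3 go.py .650 -.1135 .15 3.12
```

```text
t: 8.37
eef_pos: [0.4322, 0.0791, 0.0118]
ee_rot: [-3.14, 0.001, 3.116]
force: [-2.9, 0.6, 6.0]
width: 0.0495
t 8.37 pos [0.4322 0.0791 0.0118] rot [-3.140e+00  1.000e-03  3.116e+00] q [ 0.63  0.25 -0.76  0.   -0.56 -0.66] w 0.0495 F [-2.9  0.6  6. ]
shift [-0.2227 -0.1872 -0.1378] turn -0.21 or 179.79
```

```bash
python3 -m handwheel '[[[0.04,0,0,-0.03,0],[0.04,0,0,-0.07,0],[0.04,0,0,-0.11,0],[0.04,-0.02,-0.017,-0.13,0],[0.04,-0.05,-0.042,-0.135,0],[0.04,-0.08,-0.067,-0.135,0],[0.04,-0.11,-0.092,-0.135,0],[0.04,-0.14,-0.117,-0.135,0],[0.04,-0.17,-0.142,-0.135,0],[0.04,-0.2,-0.167,-0.135,0],[0.04,-0.215,-0.18,-0.135,0],[0.04,-0.222,-0.187,-0.135,0],[0.04,-0.222,-0.187,-0.13,0],[0.04,-0.222,-0.187,-0.11,0],[0.04,-0.222,-0.187,-0.1,0],[0.04,-0.222,-0.187,-0.1,0],[0.04,-0.222,-0.187,-0.1,0]]]' 12; python3 go.py .650 -.1135 .067 3.12;python3 w.py pics/w6.png "[sq(.65,-.1135,.031,.054,-.02),circ(.65,-.1135,.025,.138)]"
python3 - <<'E'
from h import *
over(grab_frame("side"),cam("side"),[sq(.65,-.1135,.03,.054,-.02),circ(.65,-.1135,.025,.1)],(180,80,380,230),4,"pics/s6.png")
E
```

```text
t: 9.78
eef_pos: [0.6483, -0.1126, 0.1118]
ee_rot: [-3.14, -0.001, 3.117]
force: [-0.2, 0.8, 0.3]
width: 0.0495
t 9.78 pos [ 0.6483 -0.1126  0.1118] rot [-3.140e+00 -1.000e-03  3.117e+00] q [ 0.12  0.42 -0.17  0.   -0.98 -0.15] w 0.0495 F [-0.2  0.8  0.3]
shift [-0.0018 -0.0008  0.0448] turn -0.15 or 179.85
```

View pics/w6.png

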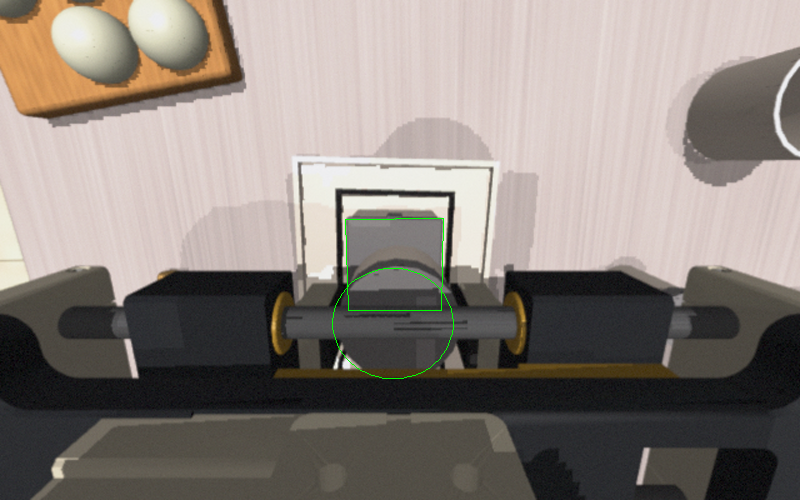

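View pics/s6.png

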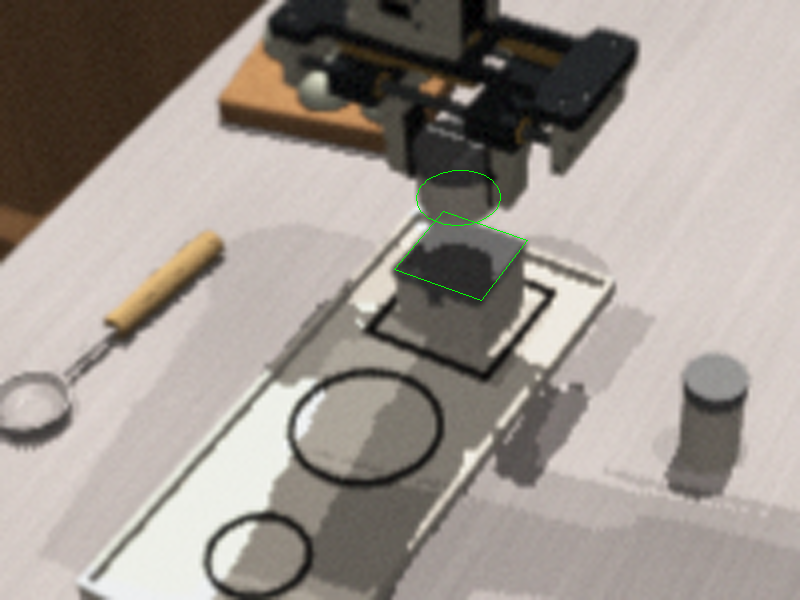

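```bash
python3 -m handwheel '[[[0.04,-0.002,-0.001,0.012,0],[0.04,-0.002,-0.001,0.024,0],[0.04,-0.002,-0.001,0.032,0],[0.04,-0.002,-0.001,0.038,0],[0.04,-0.002,-0.001,0.042,0],[0.04,-0.002,-0.001,0.045,0],[0.04,-0.002,-0.001,0.046,0],[0.04,-0.002,-0.001,0.046,0],[0.04,-0.002,-0.001,0.046,0],[0.04,-0.002,-0.001,0.046,0]]]' 12; python3 go.py .650 -.1135 .067 3.12
```

```text
t: 10.72
eef_pos: [0.6519, -0.1139, 0.0677]
ee_rot: [-3.14, 0.003, 3.117]
force: [0.8, -0.8, -0.1]
width: 0.0501
t 10.72 pos [ 0.6519 -0.1139  0.0677] rot [-3.140e+00  3.000e-03  3.117e+00] q [ 0.12  0.47 -0.21  0.   -0.89 -0.15] w 0.0501 F [ 0.8 -0.8 -0.1]
shift [0.0019 0.0003 0.0007] turn -0.14 or 179.86
```

```bash
python3 -m handwheel '[[[0.04,0.001,0,0.001,0],[0.04,0.001,0,0.002,0],[0.04,0.001,0,0.0025,0],[0.04,0.001,0,0.0025,0],[0.04,0.001,0,0.0025,0]]]' 12; python3 go.py .650 -.1135 .067 3.12
```

```text
t: 11.13
eef_pos: [0.651, -0.1139, 0.0659]
ee_rot: [-3.14, 0.003, 3.118]
force: [-2.0, 0.5, 5.9]
width: 0.0495
t 11.13 pos [ 0.651  -0.1139  0.0659] rot [-3.140e+00  3.000e-03  3.118e+00] q [ 0.12  0.47 -0.21  0.   -0.89 -0.15] w 0.0495 F [-2.   0.5  5.9]
shift [ 0.0011  0.0003 -0.0011] turn -0.13 or 179.87
```

Contact force reads +5.9 N, so the cup is on the lid. Release it and rise.

```bash
python3 -m handwheel '[[[0.053,0,0,0,0],[0.06,0,0,0,0],[0.07,0,0,0,0],[0.0876,0,0,0,0],[0.0876,0,0,0,0],[0.0876,0,0,0,0],[0.0876,0,0,-0.03,0],[0.0876,0,0,-0.07,0],[0.0876,0,0,-0.11,0],[0.0876,0,0,-0.12,0],[0.0876,0,0,-0.12,0],[0.0876,0,0,-0.12,0]]]' 12; python3 go.py .465 -.072 .17 3.12; python3 w.py pics/w7.png "[sq(.65,-.1135,.031,.054,-.02),circ(.65,-.1135,.025,.094)]"
python3 - <<'E'
from h import *
over(grab_frame("side"),cam("side"),[sq(.65,-.1135,.03,.054,-.02),circ(.65,-.1135,.025,.094)],(180,80,380,230),4,"pics/s7.png")
E
```

```text
t: 12.13
eef_pos: [0.651, -0.1135, 0.1869]
ee_rot: [-3.141, 0.005, 3.118]
force: [0.1, 0.2, -0.6]
width: 0.0873
t 12.13 pos [ 0.651  -0.1135  0.1869] rot [-3.141  0.005  3.118] q [ 0.12  0.36 -0.08  0.   -1.13 -0.15] w 0.0873 F [ 0.1  0.2 -0.6]
shift [0.1871 0.0371 0.0159] turn -0.14 or 179.86
```

View pics/w7.png

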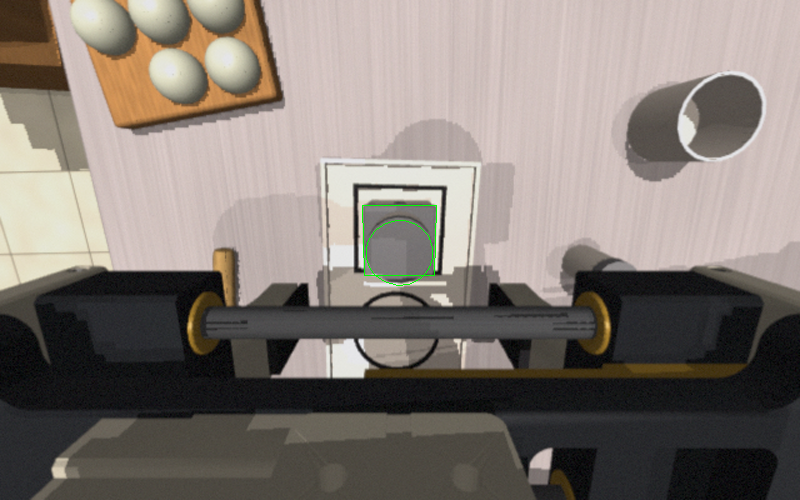

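View pics/s7.png

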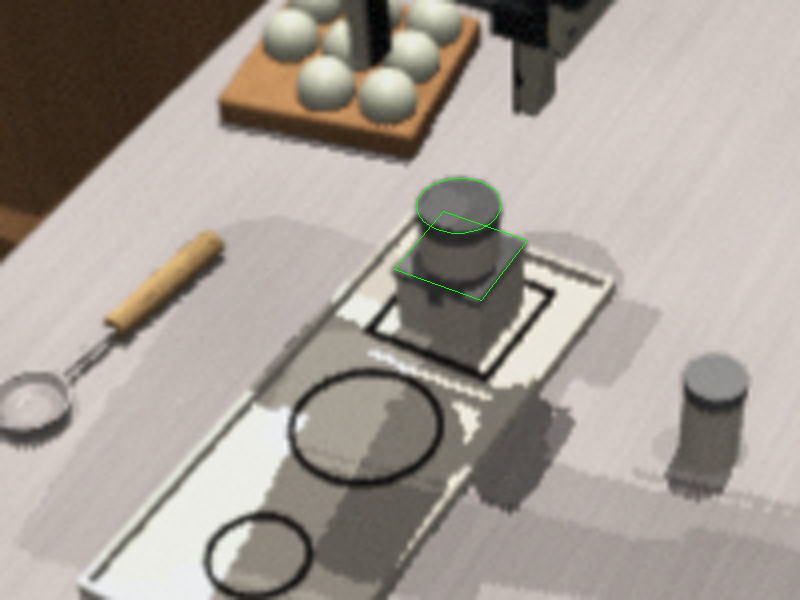

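Cup is well centred on the lid at (400,250) in the wrist view. Next, the narrow jar.

```bash
python3 -m handwheel '[[[0.0876,0.187,0.037,0,0],[0.0876,0.187,0.037,0,0],[0.0876,0.187,0.037,0,0],[0.0876,0.187,0.037,0,0],[0.0876,0.187,0.037,0,0],[0.0876,0.187,0.037,0.02,0],[0.0876,0.187,0.037,0.02,0],[0.0876,0.187,0.037,0.02,0]]]' 15
python3 go.py .465 -.072 .020 3.12
python3 w.py pics/w8.png "[circ(.465,-.072,.018,.066),circ(.465,-.072,.018,0)]"
```

```text
t: 12.9
eef_pos: [0.4632, -0.0723, 0.1635]
ee_rot: [-3.139, -0.001, 3.118]
force: [0.0, 0.5, 0.9]
width: 0.0877
t 12.9 pos [ 0.4632 -0.0723  0.1635] rot [-3.139e+00 -1.000e-03  3.118e+00] q [ 0.27  0.07 -0.52  0.   -0.98 -0.29] w 0.0877 F [0.  0.5 0.9]
shift [-0.002   0.0006  0.1435] turn -0.12 or 179.88
```

View pics/w8.png

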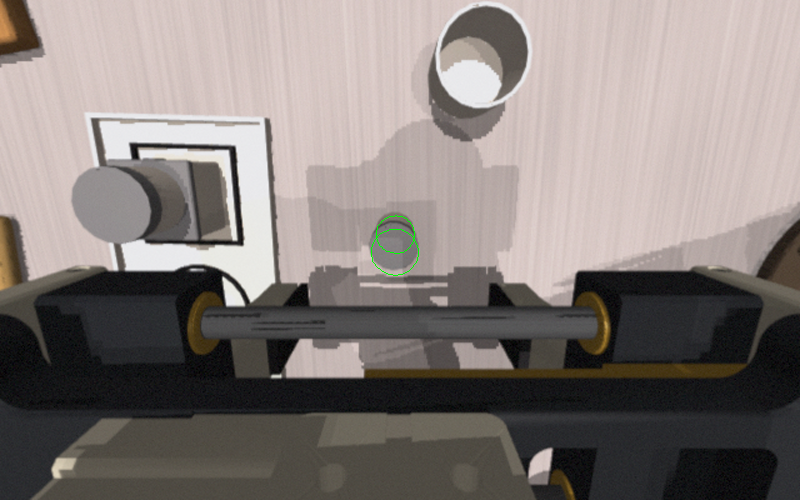

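```bash
python3 -m handwheel '[[[0.0876,-0.002,-0.001,0.03,0],[0.0876,-0.002,-0.001,0.07,0],[0.0876,-0.002,-0.001,0.1,0],[0.0876,-0.002,-0.001,0.12,0],[0.0876,-0.002,-0.001,0.137,0],[0.08,-0.002,-0.001,0.143,0],[0.07,-0.002,-0.001,0.143,0],[0.06,-0.002,-0.001,0.143,0],[0.05,-0.002,-0.001,0.143,0],[0.04,-0.002,-0.001,0.143,0],[0.028,-0.002,-0.001,0.143,0],[0.028,-0.002,-0.001,0.143,0],[0.028,-0.002,-0.001,0.143,0],[0.028,-0.002,-0.001,0.143,0],[0.028,-0.002,-0.001,0.143,0],[0.028,-0.002,-0.001,0.143,0],[0.028,-0.002,-0.001,0.143,0]]]' 14; python3 go.py .661 .111 .12 3.12
```

```text
t: 14.37
eef_pos: [0.4664, -0.0735, 0.0215]
ee_rot: [-3.139, 0.0, 3.118]
force: [-0.4, 0.5, 6.5]
width: 0.0359
t 14.37 pos [ 0.4664 -0.0735  0.0215] rot [-3.139  0.     3.118] q [ 0.26  0.27 -0.68  0.   -0.61 -0.29] w 0.0359 F [-0.4  0.5  6.5]
shift [-0.1902  0.1889 -0.0988] turn -0.11 or 179.89
```

```bash
python3 -m handwheel '[[[0.028,0,0,-0.03,0],[0.028,0,0,-0.07,0],[0.028,-0.01,0.01,-0.1,0],[0.028,-0.035,0.035,-0.1,0],[0.028,-0.06,0.06,-0.1,0],[0.028,-0.085,0.085,-0.1,0],[0.028,-0.11,0.11,-0.1,0],[0.028,-0.135,0.135,-0.1,0],[0.028,-0.16,0.16,-0.1,0],[0.028,-0.18,0.18,-0.1,0],[0.028,-0.19,0.189,-0.1,0],[0.028,-0.19,0.189,-0.08,0],[0.028,-0.19,0.189,-0.06,0],[0.028,-0.19,0.189,-0.05,0],[0.028,-0.19,0.189,-0.05,0],[0.028,-0.19,0.189,-0.05,0]]]' 14; python3 go.py .661 .111 .0255 3.12; python3 w.py pics/w9.png "[circ(.661,.111,.031,.012),circ(.661,.111,.027,.004)]"
```

```text
t: 15.7
eef_pos: [0.6604, 0.1106, 0.0706]
ee_rot: [-3.138, -0.001, 3.118]
force: [0.3, -0.3, -0.9]
width: 0.0352
t 15.7 pos [0.6604 0.1106 0.0706] rot [-3.138e+00 -1.000e-03  3.118e+00] q [ 0.46  0.48 -0.19  0.   -0.91 -0.48] w 0.0352 F [ 0.3 -0.3 -0.9]
shift [-0.0007  0.0005  0.0451] turn -0.11 or 179.89
```

View pics/w9.png

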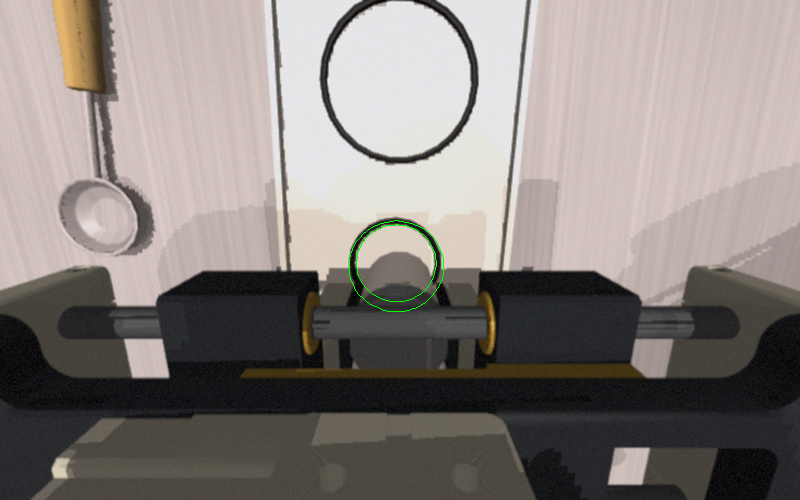

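```bash
python3 -m handwheel '[[[0.028,0,0,0.012,0],[0.028,0,0,0.024,0],[0.028,0,0,0.032,0],[0.028,0,0,0.038,0],[0.028,0,0,0.042,0],[0.028,0,0,0.045,0],[0.028,0,0,0.046,0],[0.028,0,0,0.047,0],[0.028,0,0,0.047,0],[0.028,0,0,0.047,0]]]' 14; python3 go.py .661 .111 .0255 3.12
python3 - <<'E'
from h import *
over(grab_frame("side"),cam("side"),[circ(.661,.111,.018,.07),circ(.661,.111,.018,.004)],(180,80,380,230),4,"pics/s10.png")
E
```

```text
t: 16.58
eef_pos: [0.6612, 0.1107, 0.0256]
ee_rot: [-3.139, 0.001, 3.118]
force: [-3.2, -0.7, 5.3]
width: 0.0354
t 16.58 pos [0.6612 0.1107 0.0256] rot [-3.139e+00  1.000e-03  3.118e+00] q [ 0.46  0.53 -0.22  0.   -0.82 -0.48] w 0.0354 F [-3.2 -0.7  5.3]
shift [0.0002 0.0003 0.0001] turn -0.1 or 179.9
```

View pics/s10.png

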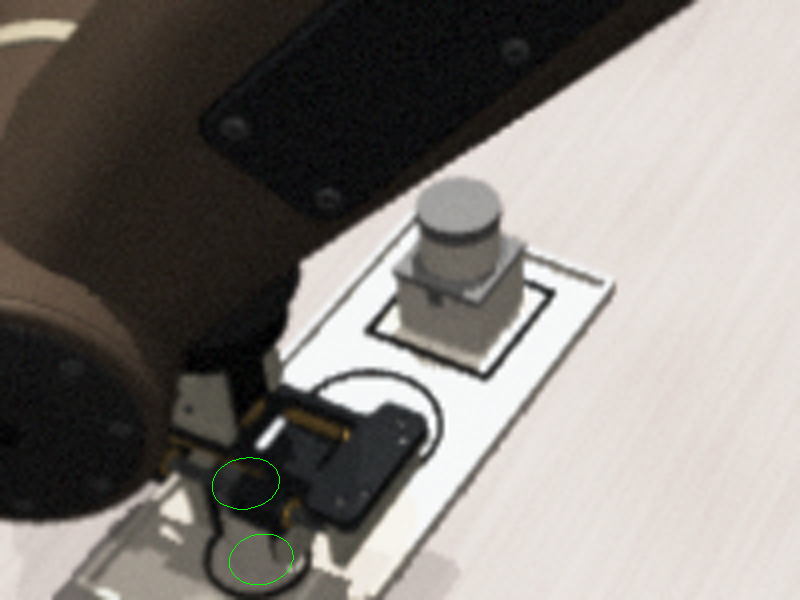

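Floor contact, with the jar centred in its ring. Release and rise.

```bash
python3 -m handwheel '[[[0.04,0,0,0,0],[0.05,0,0,0,0],[0.065,0,0,0,0],[0.0876,0,0,0,0],[0.0876,0,0,0,0],[0.0876,0,0,0,0],[0.0876,0,0,0,0],[0.0876,0,0,-0.03,0],[0.0876,0,0,-0.07,0],[0.0876,0,0,-0.11,0],[0.0876,0,0,-0.145,0],[0.0876,0,0,-0.145,0]]]' 14; python3 go.py .533 .334 .17 3.12
python3 - <<'E'
from h import *
over(grab_frame("side"),cam("side"),[circ(.661,.111,.018,.07),circ(.661,.111,.018,.004)],(180,80,380,230),4,"pics/s11.png")
E
```

```text
t: 17.63
eef_pos: [0.6651, 0.112, 0.1797]
ee_rot: [3.141, 0.013, 3.12]
force: [1.5, 0.5, 1.9]
width: 0.0877
t 17.63 pos [0.6651 0.112  0.1797] rot [3.141 0.013 3.12 ] q [ 0.46  0.38 -0.07  0.01 -1.11 -0.48] w 0.0877 F [1.5 0.5 1.9]
shift [0.1371 0.2191 0.0081] turn -0.02 or 179.98
```

View pics/s11.png

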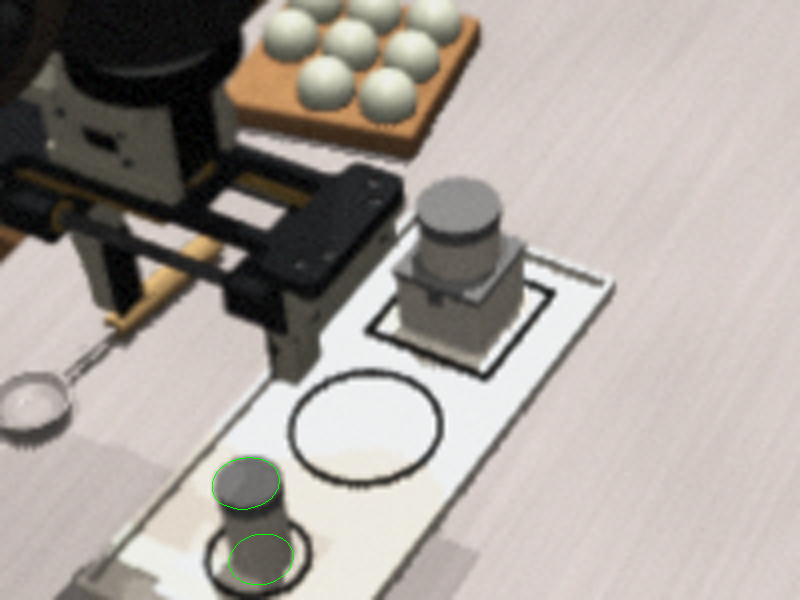

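```bash
python3 -m handwheel '[[[0.0876,0.137,0.219,0,0],[0.0876,0.137,0.219,0,0],[0.0876,0.137,0.219,0,0],[0.0876,0.137,0.219,0,0],[0.0876,0.137,0.219,0,0],[0.0876,0.137,0.219,0,0],[0.0876,0.137,0.219,0,0],[0.0876,0.137,0.219,0.01,0],[0.0876,0.137,0.219,0.01,0],[0.0876,0.137,0.219,0.01,0],[0.0876,0.137,0.219,0.01,0]]]' 20
python3 go.py .533 .334 .020 3.12
python3 w.py pics/w12.png "[circ(.533,.334,.033,.062),circ(.533,.334,.033,0)]"
```

```text
t: 18.6
eef_pos: [0.5321, 0.3326, 0.1642]
ee_rot: [-3.141, 0.009, 3.117]
force: [0.2, -0.5, -0.2]
width: 0.0875
t 18.6 pos [0.5321 0.3326 0.1642] rot [-3.141  0.009  3.117] q [ 0.87  0.32 -0.19  0.01 -1.05 -0.9 ] w 0.0875 F [ 0.2 -0.5 -0.2]
shift [0.0004 0.0015 0.1442] turn -0.15 or 179.85
```

View pics/w12.png

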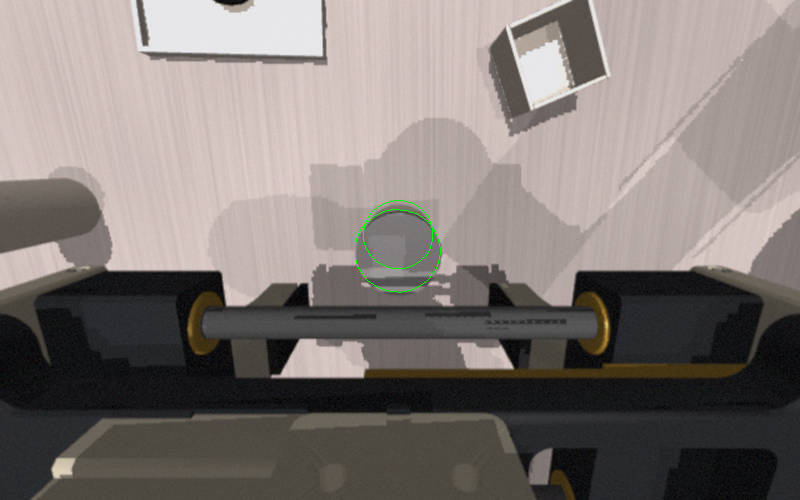

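```bash
python3 -m handwheel '[[[0.0876,0.0005,0.001,0.03,0],[0.0876,0.0005,0.001,0.06,0],[0.0876,0.0005,0.001,0.09,0],[0.0876,0.0005,0.001,0.11,0],[0.0876,0.0005,0.001,0.125,0],[0.0876,0.0005,0.001,0.137,0],[0.0876,0.0005,0.001,0.144,0],[0.0876,0.0005,0.001,0.144,0],[0.075,0.0005,0.001,0.144,0],[0.07,0.0005,0.001,0.144,0],[0.056,0.0005,0.001,0.144,0],[0.056,0.0005,0.001,0.144,0],[0.056,0.0005,0.001,0.144,0],[0.056,0.0005,0.001,0.144,0],[0.056,0.0005,0.001,0.144,0]]]' 20; python3 go.py .656 0 .18 3.12
```

```text
t: 19.9
eef_pos: [0.5334, 0.3342, 0.0215]
ee_rot: [3.14, 0.01, 3.117]
force: [-1.4, 0.1, 5.8]
width: 0.0658
t 19.9 pos [0.5334 0.3342 0.0215] rot [3.14  0.01  3.117] q [ 0.87  0.47 -0.34  0.01 -0.75 -0.91] w 0.0658 F [-1.4  0.1  5.8]
shift [-0.1322 -0.3309 -0.1575] turn -0.15 or 179.85
```

```bash
python3 -m handwheel '[[[0.056,0,0,-0.03,0],[0.056,0,0,-0.065,0],[0.056,0,0,-0.1,0],[0.056,0,0,-0.13,0],[0.056,-0.01,-0.02,-0.15,0],[0.056,-0.022,-0.055,-0.15,0],[0.056,-0.036,-0.09,-0.15,0],[0.056,-0.05,-0.125,-0.15,0],[0.056,-0.064,-0.16,-0.15,0],[0.056,-0.078,-0.195,-0.15,0],[0.056,-0.092,-0.23,-0.15,0],[0.056,-0.106,-0.265,-0.15,0],[0.056,-0.12,-0.3,-0.15,0],[0.056,-0.128,-0.32,-0.15,0],[0.056,-0.132,-0.33,-0.15,0],[0.056,-0.132,-0.331,-0.15,0],[0.056,-0.132,-0.331,-0.13,0],[0.056,-0.132,-0.331,-0.11,0],[0.056,-0.132,-0.331,-0.1,0],[0.056,-0.132,-0.331,-0.1,0]]]' 20; python3 go.py .656 0 .0255 3.12; python3 w.py pics/w13.png "[circ(.656,0,.047,.012),circ(.656,0,.043,.004)]"
python3 - <<'E'
from h import *
over(grab_frame("side"),cam("side"),[circ(.656,0,.033,.062+.1),circ(.656,0,.033,.1),circ(.656,0,.047,.012)],(180,80,380,230),4,"pics/s13.png")
E
```

```text
t: 21.57
eef_pos: [0.6542, 0.0007, 0.1194]
ee_rot: [3.141, 0.005, 3.118]
force: [-0.6, -0.1, -2.9]
width: 0.0659
t 21.57 pos [0.6542 0.0007 0.1194] rot [3.141 0.005 3.118] q [ 0.3   0.4  -0.18  0.   -0.98 -0.32] w 0.0659 F [-0.6 -0.1 -2.9]
shift [-0.0014 -0.0007  0.094 ] turn -0.12 or 179.88
```

View pics/w13.png

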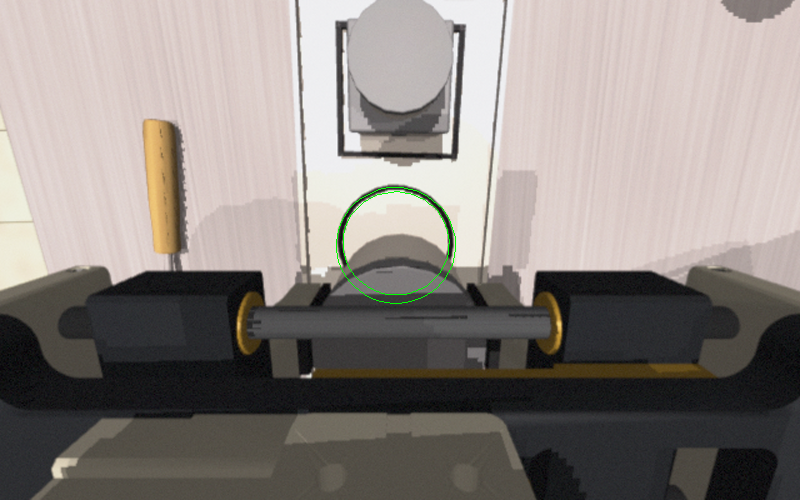

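View pics/s13.png

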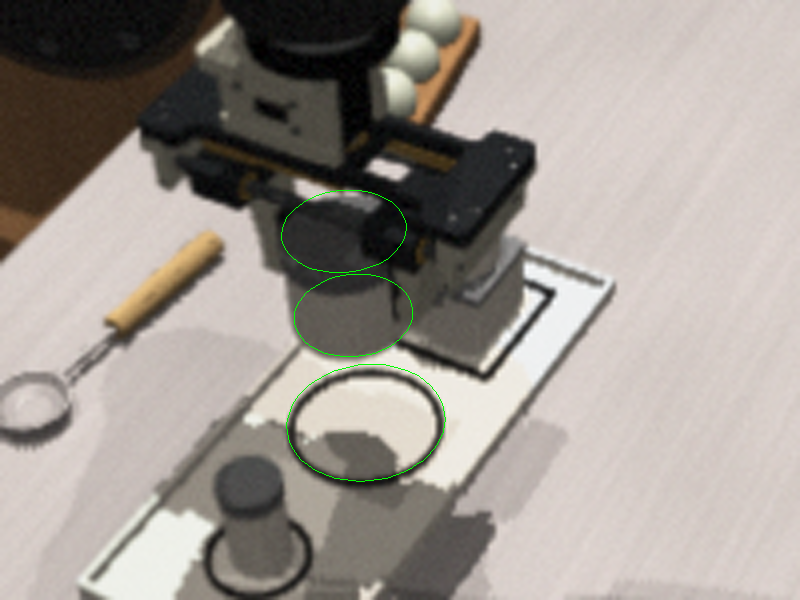

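```bash
python3 -m handwheel '[[[0.056,-0.001,-0.001,0.015,0],[0.056,-0.001,-0.001,0.035,0],[0.056,-0.001,-0.001,0.05,0],[0.056,-0.001,-0.001,0.062,0],[0.056,-0.001,-0.001,0.072,0],[0.056,-0.001,-0.001,0.08,0],[0.056,-0.001,-0.001,0.086,0],[0.056,-0.001,-0.001,0.09,0],[0.056,-0.001,-0.001,0.093,0],[0.056,-0.001,-0.001,0.095,0],[0.056,-0.001,-0.001,0.096,0],[0.056,-0.001,-0.001,0.096,0]]]' 20; python3 go.py .656 0 .0255 3.12
```

```text
t: 22.67
eef_pos: [0.6584, -0.0003, 0.0268]
ee_rot: [3.141, 0.01, 3.119]
force: [-0.5, -0.3, -3.6]
width: 0.066
t 22.67 pos [ 6.584e-01 -3.000e-04  2.680e-02] rot [3.141 0.01  3.119] q [ 0.3   0.5  -0.26  0.   -0.8  -0.32] w 0.066 F [-0.5 -0.3 -3.6]
shift [0.0024 0.0003 0.0013] turn -0.08 or 179.92
```

```bash
python3 -m handwheel '[[[0.056,0.001,0,0.001,0],[0.056,0.002,0,0.002,0],[0.056,0.002,0,0.0025,0],[0.056,0.002,0,0.0025,0],[0.056,0.002,0,0.0025,0]]]' 20; python3 go.py .656 0 .0255 3.12
```

```text
t: 23.08
eef_pos: [0.6572, -0.0002, 0.0256]
ee_rot: [3.141, 0.012, 3.119]
force: [-1.7, 0.2, 6.6]
width: 0.0657
t 23.08 pos [ 6.572e-01 -2.000e-04  2.560e-02] rot [3.141 0.012 3.119] q [ 0.3   0.5  -0.27  0.   -0.79 -0.32] w 0.0657 F [-1.7  0.2  6.6]
shift [0.0012 0.0002 0.0001] turn -0.05 or 179.95
```

```bash
python3 -m handwheel '[[[0.069,0,0,0,0],[0.075,0,0,0,0],[0.0876,0,0,0,0],[0.0876,0,0,0,0],[0.0876,0,0,0,0],[0.0876,0,0,0,0],[0.0876,0,0,-0.03,0],[0.0876,0,0,-0.07,0],[0.0876,0,0,-0.11,0],[0.0876,0,0,-0.15,0],[0.0876,0,0,-0.17,0],[0.0876,0.04,0,-0.18,0],[0.0876,0.08,0,-0.18,0],[0.0876,0.12,0,-0.18,0],[0.0876,0.16,0,-0.18,0],[0.0876,0.18,0,-0.18,0],[0.0876,0.18,0,-0.18,0],[0.0876,0.18,0,-0.18,0]]]' 20; python3 go.py .656 0 .2 3.12
python3 - <<'E'
from h import *
cv=[circ(.656,0,.033,.066),circ(.656,0,.033,.004),circ(.661,.111,.018,.07),circ(.661,.111,.018,.004),sq(.65,-.1135,.03,.054,-.02),circ(.65,-.1135,.025,.094)]
over(grab_frame("side"),cam("side"),cv,(180,80,380,230),4,"pics/s14.png")
over(grab_frame("top"),cam("top"),cv,(200,90,420,280),3.5,"pics/t14.png")
E
```

```text
t: 24.58
eef_pos: [0.4746, 0.0039, 0.2044]
ee_rot: [3.14, 0.014, 3.12]
force: [1.1, 0.3, 1.0]
width: 0.0876
t 24.58 pos [0.4746 0.0039 0.2044] rot [3.14  0.014 3.12 ] q [ 0.43  0.03 -0.46  0.01 -1.07 -0.45] w 0.0876 F [1.1 0.3 1. ]
shift [-0.1814  0.      0.0069] turn 0.0 or -180.0
```

View pics/s14.png

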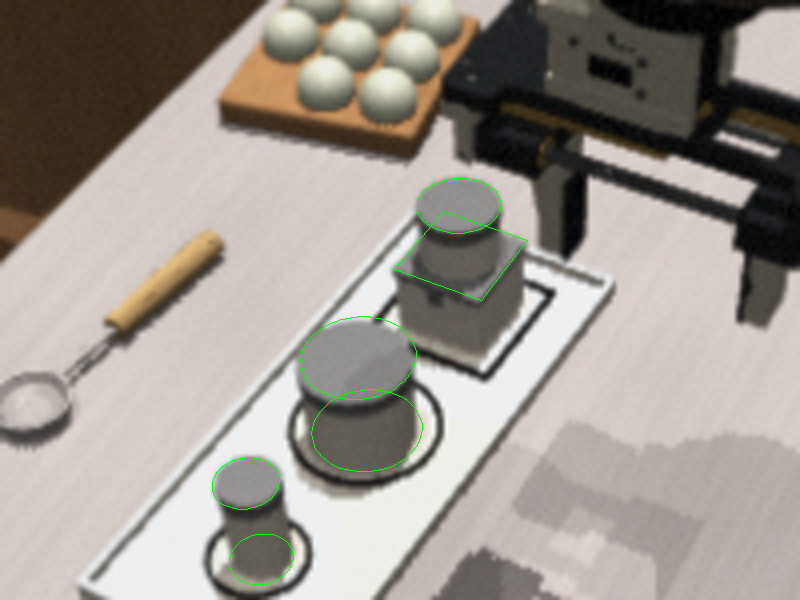

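View pics/t14.png

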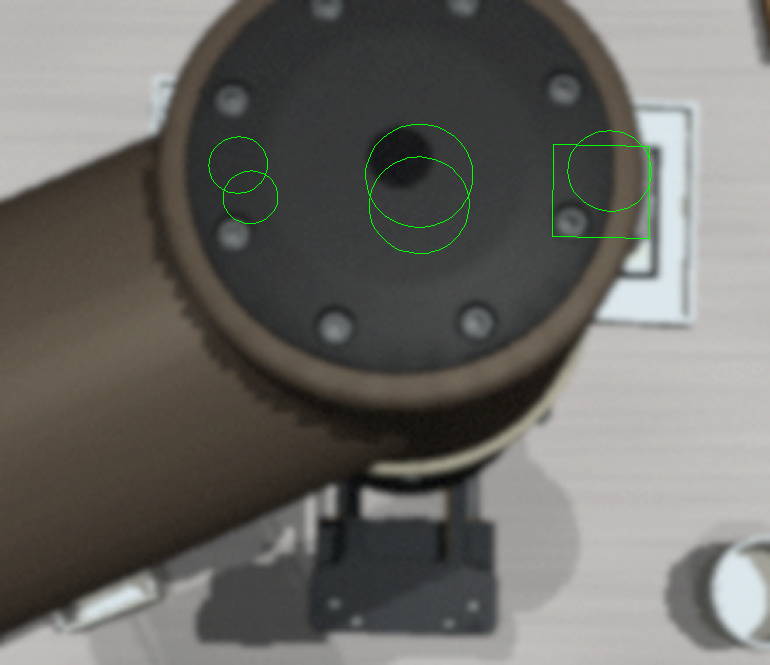

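The side view shows every container standing upright in its collar and the cup on the tub. The arm blocks the top view, which still shows the open jar in place. Handing in.

```bash
python3 -c "
from station import arm
print(arm.job_done())"
```

```text
the job is handed in; nothing more can be done
None
```

The tray is packed and the job is handed in at about 24.7 s of the 96 s allowed; the hand-in reports no verdict. I placed the tub in the square collar, the cup on its lid, then the narrow jar and the wide jar in their collars. I never gripped or moved close to either open container.

- **Placement:** in the last side picture all four containers stand upright, within a few millimetres of the modelled positions by eye.
- **Contact:** the cup and both jars showed a contact force of 5–7 N before release. The tub was lowered a further 2 mm and released without a separate contact reading. Its overlay afterwards matched it standing on the tray floor.
- **Gripper:** it was open and well clear of everything at the end.
- **Not confirmed:** the arm blocked most of the last top view, so the side and wrist pictures are my only check of the final placement. I did not measure the open containers again. The open jar showed in that last top picture with no sign of being moved, and the open tub was last seen clearly in the wrist view just before I picked up the wide jar.
- **Disagreement:** my first estimate of the tub's position was about 7 mm off. The wrist view showed this and I corrected it before gripping.

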